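# Slide the loupe carriage to the pinned stop

## Robot

A 7-joint arm with a two-finger parallel gripper is mounted at the origin on a cart in front of the work surface, level with it; the furniture and walls round the work are solid. World frame = base frame: x ahead of the robot, y to its left, z up, the work surface at z = 0. Lengths are in mm, angles in rad, forces in N, time in s.
With the tool pointing down it reaches from about 350 to 900 mm from the base axis. Payload 19.9 kg.
Tool frame: the origin (TCP) lies midway between the tips of the shut fingers; the grasp point (between the pads) lies 19 mm behind it; z points along the fingers, y is the line along which they close (so a half turn about z gives the same grasp; the last joint's range is limited). The gripper opens to 85 mm and grips with 20 to 120 N. Pads are 22 mm wide; open, the fingers measure 114 mm over their backs; the gripper's body (76 mm by 85 mm) begins 54 mm behind the grasp point. The pads swing forward as they close: fully open they stand 13 mm farther back than shut.
Start: joints at [-1.369, 0.417, -0.01, 1.614, 0.005, 1.111, -0.053], TCP at [150.254, 606.651, 231.26] pointing down, gripper open.
Joint ranges: [-2.81, 2.81], [-0.39, 2.02], [-1.27, 1.25], [0.06, 2.57], [-1.19, 4.33], [0.19, 2], [-2.82, 2.82]. Speed limits (rad/s): [1.89, 1.89, 2.39, 2.39, 3.01, 3.01, 3.01].

## Interface

Orientations are given as a rotation vector (axis times angle).
In Python, from station import manip, vision gives the robot as it stands. The module is installed in compiled form; this text tells all that it offers.
- The arm moves only by the tool jog_arm, never from a script. Its argument "plan" is one flat list of numbers, 6 for each row, row after row: the shift along the world's x, y, z in cm, then the turn, a rotation vector about the world's x, y, z in units of 8 degrees (1.0 is 8 degrees). In form: [x, y, z, wx, wy, wz, x, y, z, wx, wy, wz, ...]. A call has 1 to 10 rows; each row shifts and turns the commanded pose from where the row before left it; what a row does not reach is not made up. A row lasts 1/10 s, in which the tool goes at most 50 mm and 8.59 degrees, less where a joint would pass 70% of its speed; a pose out of reach is approached as far as the arm can. A call with a gripper value outside its range is refused whole. "gripper" is the opening in per cent of the stroke, from 0 (shut) to 100 (fully open), set as the call begins (left out, the last holds). The fingers move at their own pace and stop on an object; "squeeze" is the grip in N (left out, the last holds). Time passes only in rows, so rows that do not move let the fingers close. It gives the time, the measured TCP pose, the force, the opening and the grip force at its end, in the units of the state.
- manip.observe(): the state, without advancing time (a new reading comes with each control period).
- vision.camera(name): name is "side" or "top"; returns (picture, depth): 480x640x3 uint8, red, green, blue; 480x640 float32, mm along the optical axis (not along the pixel's ray), 0 where there is no reading.
- vision.get_calibration(name): a dict with "intrinsics" (3x3 intrinsics, pixels), "origin" and "rotation" of the camera in the world. Camera axes: x right, y down, z forward; pixel columns grow to the right and rows downward; lengths in mm; the calibration is good to about 2 mm. A picture is of the moment at which its call begins. get_calibration takes no time and is no camera call.
- manip.close_job(): hands the job in; it is judged then, once.
The state is a dict: "clock": time; "qpos": joint angles; "qd": joint speeds; "tau": joint torques, N m; "position": TCP position; "tcp_rot": TCP orientation; "ft_force": force on the tool from outside, world axes, zero at the start; "moment": the same for the moment, N m; "gripper_width": finger opening in mm; "grip_force": force on a finger pad.
Only numpy, scipy, OpenCV 4.12 (cv2) and the standard library are available. Lean on these libraries where they do the work, as an engineer would, in place of code of your own. Each camera call takes 0.05 s, during which the arm holds its last target. There are 200 camera calls.

## Task

Bring the bench loupe over to the work at the pinned stop: with the fingertips press down the sprung pad in the middle of the loupe carriage to free its brake, and keeping it pressed push the carriage along its rail until it is right up against the stop that carries the upright ball-headed pin (not the plain stop). Then lift off so that the pad springs up and the brake holds it there. Only press and push, lifting nothing: never force the carriage along with its brake on, keep the fingers off the loupe, and leave the other things where they lie.

Things in the scene. Friction and masses are not known exactly. Their poses are not given: they have to be found in the camera images.
- rail: fixed slotted aluminium rail, 362 mm long, 60 wide, 30 high; origin under its middle on the desk; its own y axis runs along the rail, x across it (away from the robot, the loupe's side)
- carriage (a joint): position of the carriage along the rail's +y axis in m, 0 at the middle of the rail (can be negative). The carriage is a dark steel plate 90 mm long along the rail and 84 mm across, top 41 mm above the desk, with skirts down the sides of the rail. Freed, it slides with about 1 N; with the brake on it holds against about 15 to 18 N
- brake (a joint): travel of the sprung pad in m: 0 up (brake on), 0.004 fully pressed. It starts to go down at about 8 N and is fully down at about 11 N; the brake lets go by about 1.5 mm and grips again as the pad comes up
- pad_top (a point): middle of the pad's upper face, which is the middle of the carriage; 48 mm above the desk with the pad up. The black rubber pad is 56 mm long along the rail and 46 mm across; at each end along the rail it has a raised lip 5 mm high and 4 mm thick, leaving 48 mm between the lips for a fingertip
- stop_pin: the target stop: aluminium saddle block clamped over the rail, 24 mm long along the rail, 72 across, with one upright steel pin with a ball head on it (22 mm ball, its top 85 mm above the desk). Origin in the middle of its underside, 30 mm above the desk; its top face is 44 mm above the desk. The carriage rests against it when the pad's middle is 57 mm from this origin along the rail. It may be at either end
- stop_plain: the other stop at the other end of the rail: the same block without a pin
- loupe: round lens, 52 mm across, on a wire arm fixed to the far side of the carriage, travelling with it; origin in the lens centre, 86 mm beyond the pad's middle (rail's +x) and 66 mm above the desk; not to be touched
- pitch_block_1: bystander: round wooden dop with dark top, 52 mm across, 36 high, loose behind the rail, under the loupe's path; origin at its underside
- pitch_block_2: bystander: a second such dop, 48 mm across, 34 high, loose behind the rail at its other end
- eraser: bystander: small eraser, 23x45x13 mm, loose behind the middle of the rail; origin at its underside
- salt_jar: bystander: small clear jar with a blue cap, 46 mm wide, 64 high, loose; origin at its underside
- tin_1: bystander: small round brass-coloured tin, 46 mm across, 17 high, loose; origin at its underside
- wood_offcut: bystander: wooden block 50x58x26 mm, loose; origin at its underside
- flush_cutters: bystander: small side cutters with yellow and navy grips, 54x135x12 mm, lying loose right of the rail; origin at the underside

How it is judged:
By the outcome, as a careful person would: the job done as asked, in the order asked, and still so for the second after the job is handed in, with the robot touching nothing.
It also fails if it takes over 38 s, if anything falls off the work surface, if the arm or the gripper's body presses on something with over 40 N, if the wrist force passes 120 N, or if a joint passes its speed limit or range.

## Working session

There is one attempt and no reset: what is moved stays moved. The work goes in short steps, Python scripts to look and compute and a tool call to move; the robot and the scene stay as the last step left them, time stands still between calls to the robot, and variables do not carry over. Pictures are saved under pics/ and viewed, at most 10 in all, crops included, and the job is handed in when it is done.

Besides the shell and the picture viewer there is one more tool, called after "Call:" in YAML: its name, and indented under it one key for each argument. jog_arm: Moves the arm, as the interface text tells. Its arguments: {"type":"object","properties":{"plan":{"type":"array"},"gripper":{"type":"number"},"squeeze":{"type":"number"}},"required":["plan"]}

```bash
mkdir -p pics; cat > h.py <<'E'
from station import manip, vision
import numpy as np, cv2
def look(n,f):
    im,d=vision.camera(n); cv2.imwrite(f'pics/{f}.png',im[:,:,::-1]); np.save(f'pics/{f}.npy',d); return im,d
def pt(n,u,v,d=None,z=None):
    c=vision.get_calibration(n);K=np.array(c['intrinsics']);R=np.array(c['rotation']);o=np.array(c['origin'])
    r=R@np.linalg.solve(K,[u,v,1.0])
    return o+r*(d if z is None else (z-o[2])/r[2])
E
python3 - <<'E'
from h import *
for n in('top','side'):
    look(n,n+'0'); print(vision.get_calibration(n))
s=manip.observe();print(s)
E
```

```text
{'intrinsics': array([[531.29539069,   0.        , 322.195473  ],
       [  0.        , 531.29539069, 246.38366487],
       [  0.        ,   0.        ,   1.        ]]), 'origin': array([ 488.31464041, -165.84796353, 1070.43246201]), 'rotation': array([-2.12728216,  2.14448506, -0.20623132])}
{'intrinsics': array([[446.01436509,   0.        , 318.31482036],
       [  0.        , 446.01436509, 241.63290272],
       [  0.        ,   0.        ,   1.        ]]), 'origin': array([  84.27323166, -452.2568633 ,  612.4371096 ]), 'rotation': array([-1.98537522,  1.22821516, -0.60809964])}
{'clock': 0.1, 'qpos': array([-1.36948698,  0.41791877, -0.01031355,  1.61412985,  0.00468018,
        1.11074724, -0.05299932]), 'qd': array([ 0.00038238, -0.00267243,  0.00027709, -0.00203804, -0.00125035,
        0.00081792,  0.00094734]), 'tau': array([ 2.19509078e-03, -8.65835595e+01,  6.79549109e-01, -4.35636413e+01,
        1.90983393e-02,  4.97045592e-03,  5.49166464e-05]), 'position': array([150.18652414, 606.33915789, 230.71331674]), 'tcp_rot': array([-3.80443683e-01, -3.11839554e+00,  1.84836941e-03]), 'ft_force': array([-0.11135064, -0.0913011 ,  0.72781846]), 'moment': array([-0.01440471, -0.00822466,  0.02596958]), 'grip_force': 0.0, 'gripper_width': 85.69169114048664}
```

View pics/top0.png

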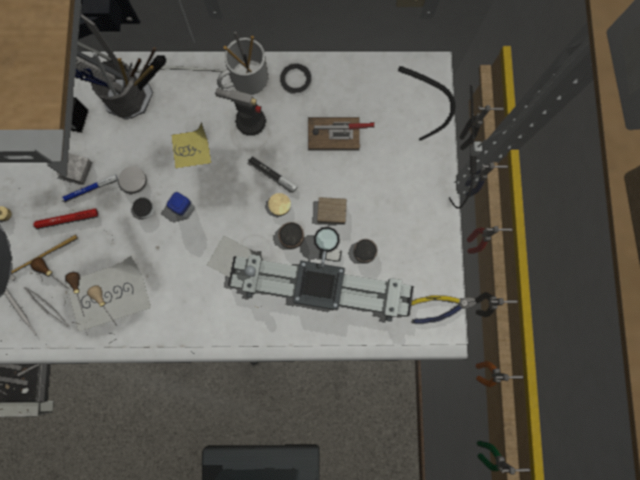

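View pics/side0.png

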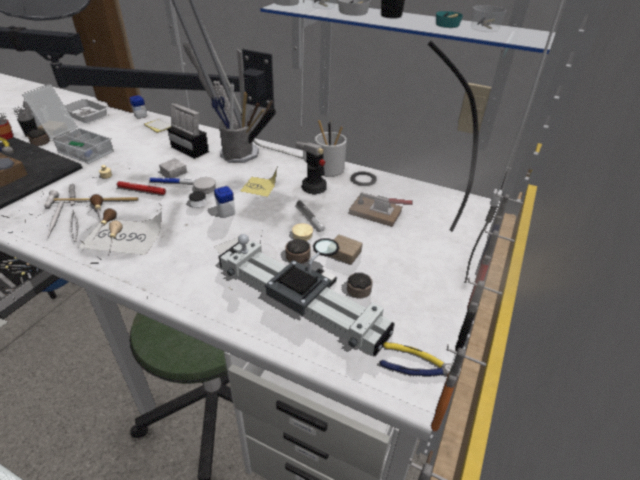

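The pinned stop is the left (+y) one: its ball shows at top (~250,270) and side (242,241). The carriage pad is at top (319,285), the plain stop at top (397,298), and the loupe at top (327,240).

```bash
sed -i "s/R=np.array(c\['rotation'\])/R=cv2.Rodrigues(np.array(c['rotation']))[0]/" h.py
python3 - <<'E'
from h import *
for f,n,box,in (('top0','top',(220,235,430,330)),('side0','side',(205,220,405,360))):
    im=cv2.imread(f'pics/{f}.png');d=np.load(f'pics/{f}.npy')
    x0,y0,x1,y1=box
    cv2.imwrite(f'pics/{f}c.png',cv2.resize(im[y0:y1,x0:x1],None,fx=3.8,fy=3.8,interpolation=cv2.INTER_CUBIC))
    g=im.max(2); 
    m=((g<75)*255).astype(np.uint8); q=np.zeros_like(m)
    cx,cy=(319,285) if n=='top' else (297,283)
    q[cy-35:cy+35,cx-40:cx+40]=m[cy-35:cy+35,cx-40:cx+40]
    q=cv2.morphologyEx(q,cv2.MORPH_OPEN,np.ones((7,7)))
    cs=cv2.findContours(q,0,2)[0];c=max(cs,key=cv2.contourArea);r=cv2.minAreaRect(c)
    print(n,r,pt(n,*r[0],z=42), pt(n,cx,cy,d=d[cy,cx]))
    P=[pt(n,*p,z=41) for p in cv2.boxPoints(r)];print(np.round(P,0))
E
python3 - <<'E'
from h import *
for (n,u,v,z) in (('top',250,270,74),('side',242,241,74),('top',327,240,66),('side',325,246,66),('top',397,298,44)): print(n,u,v,pt(n,u,v,z=z).round())
E
```

```text
top ((317.5202331542969, 286.1184997558594), (45.00892639160156, 43.868499755859375), 8.746162414550781) [ 593.88528128 -173.06868903   42.        ] [ 594.6356339  -175.82641568   55.40050806]
[[ 559. -123.   41.]
 [ 644. -136.   41.]
 [ 629. -223.   41.]
 [ 545. -209.   41.]]
side ((297.9000549316406, 280.7000427246094), (38.9075813293457, 25.491174697875977), 26.56505012512207) [ 596.68783481 -176.8102195    42.        ] [ 586.05463019 -180.65833408   47.25172024]
[[ 572. -143.   41.]
 [ 636. -131.   41.]
 [ 623. -211.   41.]
 [ 563. -218.   41.]]
top 250 270 [622. -46.  74.]
side 242 241 [614. -48.  74.]
top 327 240 [ 680. -192.   66.]
side 325 246 [ 682. -190.   66.]
top 397 298 [ 569. -327.   44.]
```

View pics/top0c.png

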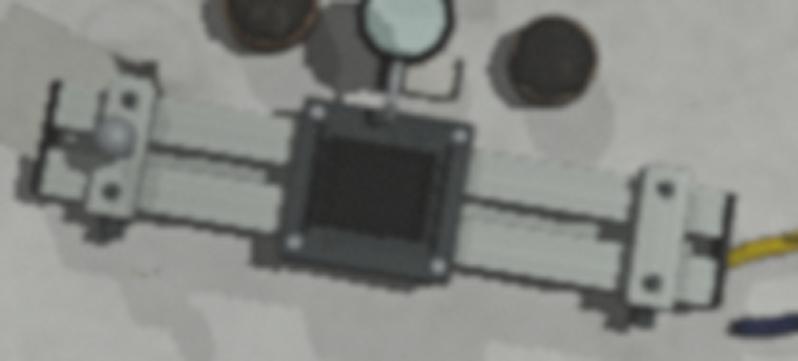

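View pics/side0c.png

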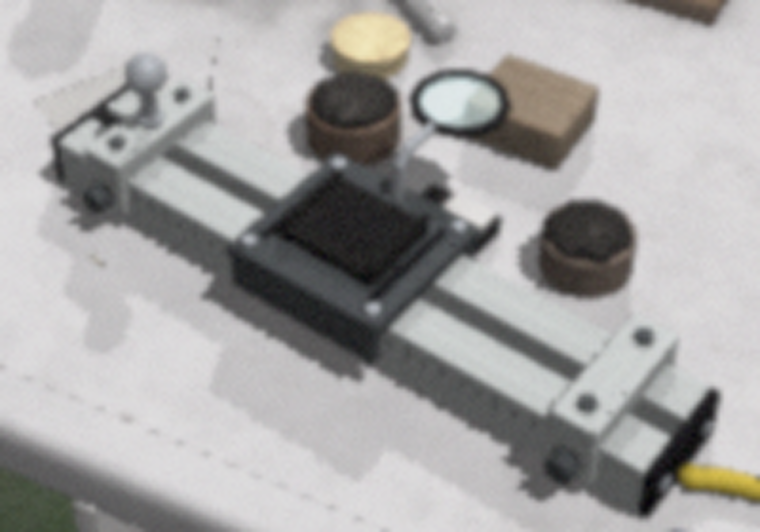

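```bash
python3 - <<'E'
from h import *
def t(cx,cy,z): return pt('top',220+cx/3.8,235+cy/3.8,z=z)
c=t(377,189,41);p=t(119.5,145.5,44);q=t(659,236,44);b=t(115,136,74)
u=(p-q)[:2];L=np.linalg.norm(u);u/=L
print('carr',c.round(1),'pin',p.round(1),'plain',q.round(1),'ball',b.round(1),'u',u.round(3),'L',L)
print('travel',(p-c)[:2]@u-57,'side off',np.cross(u,(c-q)[:2]))
def s(cx,cy,z): return pt('side',205+cx/3.8,220+cy/3.8,z=z)
cs=np.mean([s(*k,41) for k in((338,162),(461,227),(373,308),(250,240))],0)
ps=np.mean([s(*k,44) for k in((182,95),(117,143))],0);qs=np.mean([s(*k,44) for k in((644,336),(588,402))],0)
print('side',cs.round(1),ps.round(1),qs.round(1))
st=manip.observe();R=cv2.Rodrigues(st['tcp_rot'])[0];print(R.round(3))
# obstacles
for n in('top','side'):
    d=np.load(f'pics/{n}0.npy');v,uu=np.mgrid[0:480:4,0:640:4];C=vision.get_calibration(n)
    K=C['intrinsics'];RR=cv2.Rodrigues(C['rotation'])[0];D=d[::4,::4].ravel()
    r=np.c_[uu.ravel(),v.ravel(),np.ones(D.size)]@np.linalg.inv(K).T*D[:,None]@RR.T+C['origin']
    m=(D>0)&(r[:,2]>90)&(r[:,0]<800)&(r[:,0]>0)&(r[:,1]>-330)&(r[:,1]<750)
    X=r[m]; 
    k=np.floor(X/100).astype(int)
    U,i,ct=np.unique(k,axis=0,return_index=True,return_counts=True)
    print(n,[tuple(map(int,a*100))+(int(c_),) for a,c_ in zip(U,ct)])
E
```

```text
carr [ 596.7 -176.4   41. ] pin [619.7 -45.   44. ] plain [ 571.2 -319.7   44. ] ball [620.6 -46.2  74. ] u [0.174 0.985] L 278.90003729237236
travel 76.39176251725829 side off -0.16247112408743902
side [ 597.  -177.9   41. ] [619.5 -47.3  44. ] [ 571.8 -321.1   44. ]
[[-0.971  0.24  -0.   ]
 [ 0.24   0.971 -0.001]
 [-0.    -0.001 -1.   ]]
top [(500, 100, 400, 36), (600, 0, 500, 107), (600, 0, 600, 10), (600, 100, 400, 11), (600, 100, 500, 80), (600, 100, 600, 6), (600, 200, 400, 1), (700, 0, 500, 212), (700, 100, 500, 239)]
side [(500, 100, 400, 49), (500, 200, 400, 51), (600, 100, 400, 5), (700, 700, 0, 2), (700, 700, 100, 12)]<stdin>:6: DeprecationWarning: Arrays of 2-dimensional vectors are deprecated. Use arrays of 3-dimensional vectors instead. (deprecated in NumPy 2.0)
```

Pinned stop at +y confirmed, both views agreeing within 2 mm: carriage (597,-177), travel about 76 mm, rail direction (0.174, 0.985). I'll go round the lamp at (500–600, 100–300, 400+), keeping low x.

Call:
jog_arm:
  plan: [1.0,-1.8,0,0,0,0,2.2,-3.8,-0.2,0,0,0,2.2,-3.8,-0.2,0,0,0,2.2,-3.8,-0.2,0,0,0,2.2,-3.8,-0.2,0,0,0,2.2,-3.8,-0.2,0,0,0.1,2.2,-3.8,-0.2,0,0,0.1,2.2,-3.8,-0.2,0,0,0.1,1.8,-3.8,-0.2,0,0,0.1,0.7,-3.5,-0.2,0,0,0.1]
  gripper: 0
  squeeze: 20

```text
clock: 1.1
position: [340.2, 247.6, 213.1]
tcp_rot: [0.273, 3.13, -0.0]
ft_force: [0.7, 0.3, -0.1]
gripper_width: -0.3
grip_force: 0.0
```

Call:
jog_arm:
  plan: [0.4,-3.7,0,0,0,0,0.6,-3.8,0,0,0,0,0.8,-3.8,0,0,0,0,0.8,-3.8,0,0,0,0,1.2,-3.8,-0.5,0,0,0,1.5,-3.8,-0.5,0,0,0,1.8,-3.8,-0.8,0,0,0,2.0,-3.8,-0.8,0,0,0,2.2,-3.5,-0.8,0,0,0,2.2,-3.0,-0.8,0,0,0]

```text
clock: 2.1
position: [474.8, -120.3, 170.8]
tcp_rot: [0.272, 3.13, -0.001]
ft_force: [0.0, 1.2, -0.4]
gripper_width: -0.3
grip_force: 0.0
```

Call:
jog_arm:
  plan: [2.5,-1.2,-1.0,0,0,0,2.5,-1.2,-1.0,0,0,0,2.5,-1.2,-1.5,0,0,0,2.5,-1.0,-1.5,0,0,0,1.5,-0.6,-1.0,0,0,0,0.7,-0.5,-1.0,0,0,0,0,0,-1.0,0,0,0,0,0,-0.6,0,0,0,0,0,0,0,0,0]

```text
clock: 3.0
position: [595.3, -174.9, 84.6]
tcp_rot: [-0.271, -3.129, -0.0]
ft_force: [-0.2, -0.5, 0.6]
gripper_width: -0.1
grip_force: 0.0
```

```bash
python3 - <<'E'
from h import *
s=manip.observe();print(s['position'],s['ft_force'])
im,_=look('side','s1');cv2.imwrite('pics/s1c.png',cv2.resize(im[160:360,205:405,::-1],None,fx=3,fy=3,interpolation=cv2.INTER_CUBIC))
C=vision.get_calibration('side');RR=cv2.Rodrigues(C['rotation'])[0]
for p in (s['position'],[597,-177,48]):
    q=C['intrinsics']@(RR.T@(np.array(p)-C['origin']));q=q[:2]/q[2];print((q-[205,160])*3)
E
```

```text
[ 595.27615366 -174.85853279   84.6278865 ] [-0.24145668 -0.4788131   0.60536631]
[274.17780149 310.35286142]
[279.16036307 354.74946111]
```

View pics/s1c.png

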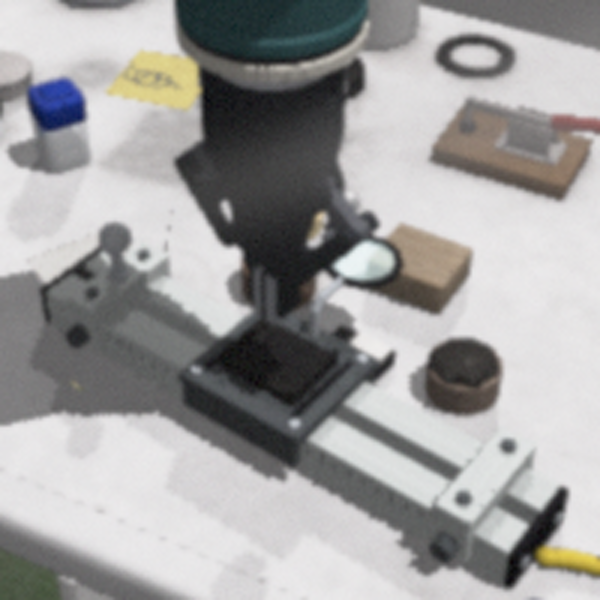

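Fingertips (crop ~280,300) stand over the pad (crop 280,355); the ball pin is at crop (115,235). Projection matches. Shifting slightly away from the pin for finger clearance, then down.

Call:
jog_arm:
  plan: [0.1,-0.5,-0.7,0,0,0,0,0,-1.0,0,0,0,0,0,-1.0,0,0,0,0,0,-0.5,0,0,0,0,0,-0.2,0,0,0,0,0,-0.2,0,0,0,0,0,0,0,0,0]

```text
clock: 3.75
position: [597.3, -180.4, 49.2]
tcp_rot: [0.271, 3.13, -0.0]
ft_force: [-0.0, -0.1, -0.2]
gripper_width: 0.1
grip_force: 0.0
```

Call:
jog_arm:
  plan: [0,0,-0.1,0,0,0,0,0,-0.1,0,0,0,0,0,0,0,0,0]

```text
clock: 4.05
position: [597.5, -180.4, 47.5]
tcp_rot: [0.271, 3.129, -0.0]
ft_force: [-0.2, 0.8, 4.4]
gripper_width: 0.1
grip_force: 2.1
```

Call:
jog_arm:
  plan: [0,0,-0.15,0,0,0,0,0,-0.15,0,0,0,0,0,-0.15,0,0,0,0,0,0,0,0,0]

```text
clock: 4.45
position: [597.5, -180.7, 43.9]
tcp_rot: [0.272, 3.129, 0.0]
ft_force: [-5.4, 2.0, 18.7]
gripper_width: -0.0
grip_force: 9.6
```

Call:
jog_arm:
  plan: [0,0,-0.04,0,0,0,0.03,0.15,0,0,0,0,0.05,0.3,0,0,0,0,0.05,0.3,0,0,0,0,0.03,0.25,0,0,0,0,0,0,0,0,0,0]

```text
clock: 5.05
position: [599.3, -170.6, 43.9]
tcp_rot: [0.271, 3.128, 0.0]
ft_force: [-7.8, 1.4, 24.5]
gripper_width: -0.1
grip_force: 12.4
```

```bash
python3 - <<'E'
from h import *
s=manip.observe();print(s['position'],s['ft_force'])
im,_=look('top','t2');im=im[235:330,220:430,::-1];cv2.imwrite('pics/t2c.png',cv2.resize(im,None,fx=3.8,fy=3.8,interpolation=cv2.INTER_CUBIC))
E
```

```text
[ 599.33740962 -170.57518792   43.90888269] [-7.78871175  1.41566443 24.47078462]
```

View pics/t2c.png

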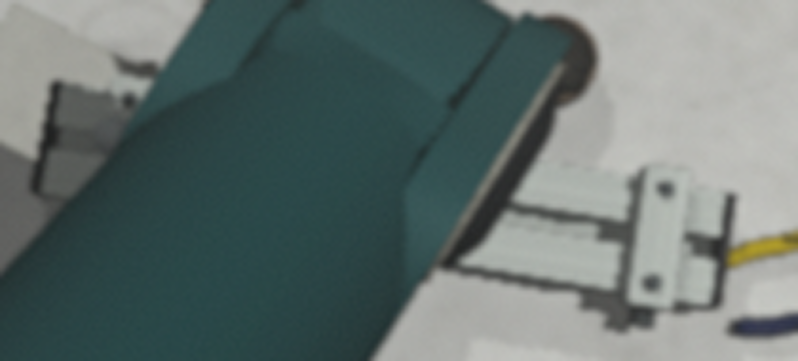

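The top view is blocked by the arm. The along-rail force is about 1 N, so the brake is free. Continuing.

Call:
jog_arm:
  plan: [-0.05,0.3,0,0,0,0,0.05,0.6,0,0,0,0,0.1,0.6,0,0,0,0,0.1,0.6,0,0,0,0,0.1,0.6,0,0,0,0,0.1,0.6,0,0,0,0,0.1,0.6,0,0,0,0,0.05,0.5,0,0,0,0,0.05,0.3,0,0,0,0,0,0,0,0,0,0]

```text
clock: 6.1
position: [607.3, -123.3, 44.0]
tcp_rot: [0.27, 3.125, -0.001]
ft_force: [6.5, 0.2, 12.1]
gripper_width: 0.4
grip_force: 6.1
```

```bash
python3 - <<'E'
from h import *
im,_=look('side','s2');cv2.imwrite('pics/s2c.png',cv2.resize(im[160:360,205:405,::-1],None,fx=3,fy=3,interpolation=cv2.INTER_CUBIC))
E
```

```text
(no output)
```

View pics/s2c.png

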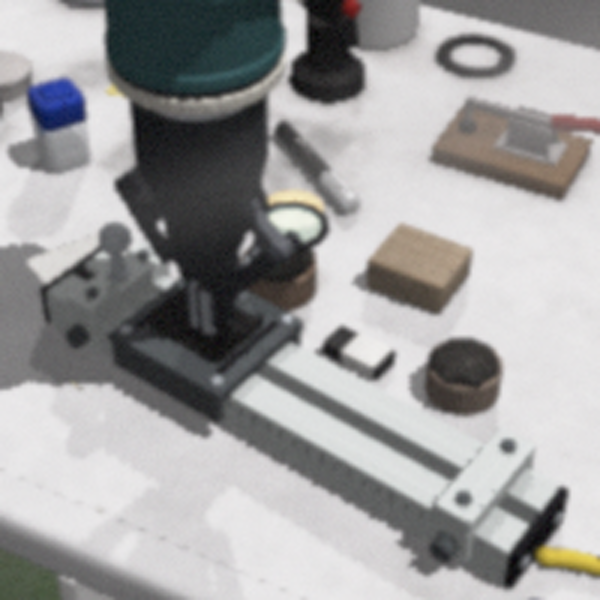

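The carriage slides with the fingers, with roughly 18 mm left. Downward force has dropped to 12 N, so I'll press a bit more and continue gently.

Call:
jog_arm:
  plan: [0.1,0,-0.08,0,0,0,0.05,0.2,0,0,0,0,0.06,0.3,-0.01,0,0,0,0.06,0.3,0,0,0,0,0.06,0.3,-0.01,0,0,0,0.04,0.2,0,0,0,0,0,0,0,0,0,0]

```text
clock: 6.85
position: [609.8, -110.6, 43.8]
tcp_rot: [0.271, 3.127, 0.001]
ft_force: [-8.9, 2.4, 35.5]
gripper_width: 0.0
grip_force: 17.9
```

Call:
jog_arm:
  plan: [0,0,0.05,0,0,0,0.02,0.12,0,0,0,0,0.02,0.12,0,0,0,0,0,0,0,0,0,0]

```text
clock: 7.25
position: [610.2, -108.4, 43.8]
tcp_rot: [0.272, 3.127, 0.0]
ft_force: [-5.5, 1.6, 28.8]
gripper_width: 0.1
grip_force: 14.0
```

Call:
jog_arm:
  plan: [0.02,0.12,0.02,0,0,0,0.02,0.12,0,0,0,0,0,0,0,0,0,0]

```text
clock: 7.55
position: [610.6, -106.0, 43.9]
tcp_rot: [0.271, 3.127, -0.0]
ft_force: [-5.1, 0.5, 24.0]
gripper_width: -0.2
grip_force: 12.3
```

Call:
jog_arm:
  plan: [0.02,0.1,0,0,0,0,0.02,0.1,0,0,0,0,0,0,0,0,0,0]

```text
clock: 7.85
position: [610.6, -105.9, 43.9]
tcp_rot: [0.274, 3.127, -0.003]
ft_force: [-5.9, -7.2, 23.8]
gripper_width: -0.2
grip_force: 11.8
```

The carriage stopped at 76 mm of travel with about 8 N along the rail, so it is against the stop. Lifting straight up.

Call:
jog_arm:
  plan: [0,0,0.2,0,0,0,0,0,0.3,0,0,0,0,0,0.4,0,0,0,0,0,1.0,0,0,0,0,0,2.0,0,0,0,0,0,3.0,0,0,0,0,0,3.0,0,0,0,-2.0,-1.0,1.5,0,0,0,-3.0,-1.5,0,0,0,0,-3.0,-1.5,0,0,0,0]

```text
clock: 8.85
position: [528.9, -143.7, 156.8]
tcp_rot: [0.27, 3.129, 0.0]
ft_force: [0.4, -1.1, 0.1]
gripper_width: -0.2
grip_force: 0.0
```

Call:
jog_arm:
  plan: [-3.0,-1.5,0,0,0,0,-3.0,-1.5,0,0,0,0,-3.0,-1.5,0,0,0,0,-2.0,-1.0,0,0,0,0,0,0,0,0,0,0,0,0,0,0,0,0]

```text
clock: 9.45
position: [420.0, -198.4, 156.6]
tcp_rot: [0.272, 3.129, 0.001]
ft_force: [-0.2, 0.5, -0.2]
gripper_width: 0.0
grip_force: 0.0
```

```bash
python3 - <<'E'
from h import *
s=manip.observe();print(s['clock'],s['position'],s['ft_force'])
im,_=look('side','s3');cv2.imwrite('pics/s3c.png',cv2.resize(im[200:360,205:405,::-1],None,fx=3.75,fy=3.75,interpolation=cv2.INTER_CUBIC))
E
```

```text
9.45 [ 420.02569874 -198.38399767  156.56350356] [-0.22252829  0.46684033 -0.20919199]
```

View pics/s3c.png

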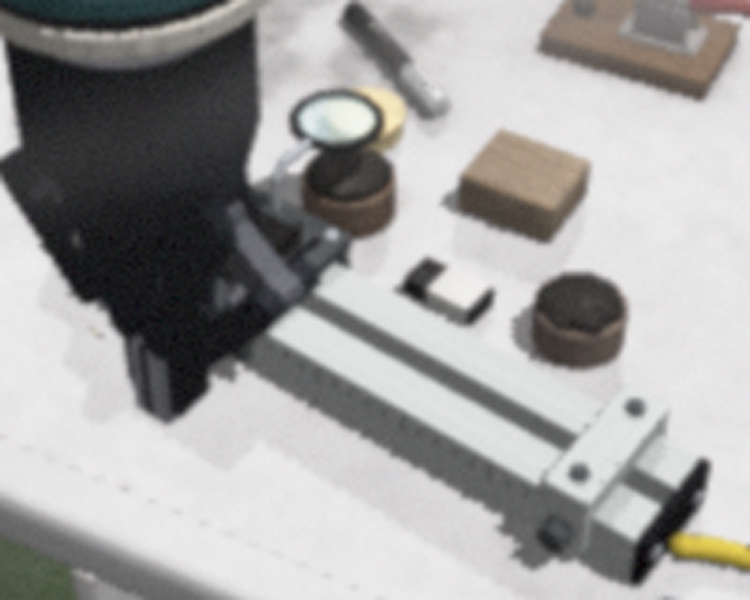

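The gripper hides the stop in this view; the bystanders are undisturbed. I'll move it aside to check.

Call:
jog_arm:
  plan: [0,-3,0.5,0,0,0,0,-3.5,0.5,0,0,0,0,-3.5,0.5,0,0,0,0,-3.5,0.5,0,0,0,0,-3.5,0,0,0,0,0,-2,0,0,0,0,0,0,0,0,0,0]

```text
clock: 10.2
position: [419.8, -390.9, 175.8]
tcp_rot: [-0.274, -3.129, 0.002]
ft_force: [-0.4, 0.0, 0.4]
gripper_width: -0.1
grip_force: 0.0
```

```bash
python3 - <<'E'
from h import *
im,_=look('top','t4');im=im[235:330,220:430,::-1];cv2.imwrite('pics/t4c.png',cv2.resize(im,None,fx=3.8,fy=3.8,interpolation=cv2.INTER_CUBIC))
E
```

```text
(no output)
```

View pics/t4c.png

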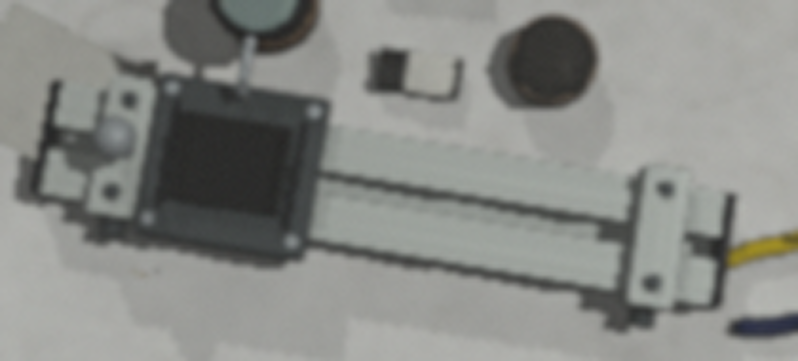

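The carriage plate sits flush against the pinned stop: plate centre at crop (231,164), stop at (120,145), no gap between them. Other things are unmoved.

```bash
python3 -c "
from station import manip
print(manip.close_job())"
```

```text
the job is handed in; nothing more can be done
None
```

The loupe carriage is up against the pinned stop with the fingers lifted clear; the other things look unmoved, and I handed the job in at about 10 s on the clock.

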